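# Square the circuit board on the inspection plate

## Task

The large circuit board lies askew on the aluminium inspection plate, with the notch in its corner on the pivot pin. Push the board round on that pin, without lifting it or letting the notch come off the pin, until its notched edge lies along both pins, square with the plate to within about ten degrees. Leave it lying flat and at rest, and do not disturb the smaller spare board beside the plate.

Things in the scene. Friction and masses are not known exactly. Their poses are not given: they have to be found in the camera images.
- board: Large green board in a loose black carrier 110x150x14 mm, 0.25-0.5 kg, parts to 13 mm above it; notch 20 wide, 10 deep near one end of a short edge. Origin: underside, on the pin axis when seated; x along the notched edge, y across the board; spans x -18..92, y -4..146 mm. Starts yawed 25-43 deg from the plate; pushed in -y at the plain short edge by corner (92, 146) it turns clockwise
- plate: Fixed bare aluminium plate 230 (x) x 210 (y) x 10 mm; origin at the centre of its underside, z up. Two fixed steel pins, 12 mm diameter, 22 mm high above its top: pivot pin at (10, -80) mm, stop pin at (82, -90) mm. With the board's notch on the pivot pin and its notched edge against the stop pin, the board's x axis is parallel to the plate's x axis
- pin (a point): Foot of the pivot pin: on its axis, at the height of the plate's top (10 mm above the bench); axes as the plate's
- spare: Smaller circuit board in a black carrier without a notch, 110x70x14 mm, loose on the bench to one side of the plate; leave it alone. Origin: centre of its underside, x along its long side

How it is judged:
By the outcome, as a careful person would: the job done as asked, in the order asked, and still so for the second after the job is handed in, with the robot touching nothing.
It also fails if it takes over 32 s, if anything falls off the work surface, if the arm or the gripper's body presses on something with over 40 N, if the wrist force passes 120 N, or if a joint passes its speed limit or range.

## Robot

A 7-joint arm with a two-finger parallel gripper is mounted at the origin on the work surface. World frame = base frame: x ahead of the robot, y to its left, z up, the work surface at z = 0. Lengths are in m, angles in rad, forces in N, time in s.
With the tool pointing down it reaches from about 0.4 to 0.85 m from the base axis. Payload 10.4 kg.
Tool frame: the origin (TCP) lies midway between the tips of the shut fingers; the grasp point (between the pads) lies 19 mm behind it; z points along the fingers, y is the line along which they close (so a half turn about z gives the same grasp; the last joint's range is limited). The gripper opens to 85 mm and grips with 20 to 120 N. Pads are 22 mm wide; open, the fingers measure 114 mm over their backs; the gripper's body (76 mm by 85 mm) begins 54 mm behind the grasp point. The pads swing forward as they close: fully open they stand 13 mm farther back than shut.
Start: joints at [-1.209, 0.332, -0.065, 1.46, 0.022, 1.35, -0.088], TCP at [0.235, 0.579, 0.231] pointing down, gripper open.
Joint ranges: [-2.6, 2.6], [-0.5, 2.12], [-1.47, 1.34], [0.16, 2.42], [-1.27, 4.41], [0.06, 2.06], [-2.6, 2.6]. Speed limits (rad/s): [2.22, 2.22, 2.79, 2.79, 3.14, 3.14, 3.14].

## Interface

Orientations are given as a unit quaternion [x, y, z, w].
In Python, from workcell import monitor, eyes, manip gives the robot as it stands.
- The arm moves only by the tool send_rows, never from a script. Its arguments are lists of equal length, an entry for each row: "offset": the shift along the tool's x, y, z in mm, a list of three; "roll": the turn about the tool's z in rad. In form: {"offset": [[tx, ty, tz], ...], "roll": [roll, ...]}. A call has exactly 5 rows; each row is the pose to reach, as a shift and turn from the pose commanded when the call began, along the tool's axes at that moment; what a row does not reach only later rows make up. A row lasts 1/12 s, in which the tool goes at most 41.7 mm and 7.16 degrees, less where a joint would pass 70% of its speed; a pose out of reach is approached as far as the arm can. A call with a gripper value outside its range is refused whole. "jaw" is the opening, from 0 (shut) to 1 (fully open), set as the call begins (left out, the last holds). The fingers move at their own pace and stop on an object; "newtons" is the grip in N (left out, the last holds). Time passes only in rows, so rows that repeat a pose let the fingers close, or fill a call up. It gives the time, the measured TCP pose, the force and the opening at its end, in the units of the state.
- monitor.get_obs(): the state, without advancing time (a new reading comes with each control period).
- eyes.camera(name): name is "scene" or "top"; returns (picture, depth): 420x560x3 uint8, blue, green, red; 420x560 float32, m along the optical axis (not along the pixel's ray), 0 where there is no reading.
- eyes.camera_params(name): a dict with "fovy" (degrees; the focal length in pixels is half the picture's height over the tangent of half this angle, whatever the lens; pixels are square), "cx", "cy" (the principal point, pixels), "R" (3x3) and "t" (3): a world point X has camera coordinates R X + t. Camera axes: x right, y down, z forward; pixel columns grow to the right and rows downward; lengths in m; the calibration is good to about 2 mm. A picture is of the moment at which its call begins. camera_params takes no time and is no camera call.
- manip.hand_in(): hands the job in, once; it reports no verdict.
The state is a dict: "clock": time; "joint_pos": joint angles; "joint_velocities": joint speeds; "tau": joint torques, N m; "position": TCP position; "ee_rot": TCP orientation; "ft_force": force on the tool from outside, world axes, zero at the start; "torque": the same for the moment, N m; "grip_width": opening from 0.0 (shut) to 1.0 (fully open).
Only numpy, scipy, OpenCV 4.12 (cv2) and the standard library are available. Lean on these libraries where they do the work, as an engineer would, in place of code of your own. Each camera call takes 0.05 s, during which the arm holds its last target. There are 200 camera calls.

## Working session

There is one attempt and no reset: what is moved stays moved. The work goes in short steps, Python scripts to look and compute and a tool call to move; the robot and the scene stay as the last step left them, time stands still between calls to the robot, and variables do not carry over. Pictures are saved under pics/ and viewed, on a budget of 10 in all, crops included, one or two more only if the job needs it, and the job is handed in when it is done.

Besides the shell and the picture viewer there is one more tool, called by a JSON object that holds its "api" and its "payload", one argument or row to a line. send_rows: Moves the arm, as the interface text tells. Its arguments: {"type":"object","properties":{"offset":{"type":"array"},"roll":{"type":"array"},"jaw":{"type":"number"},"newtons":{"type":"number"}},"required":["offset","roll"]}

```bash
mkdir -p pics
cat > h.py <<'E'
import numpy as np, cv2
from workcell import monitor, eyes, manip
def cam(n):
    im,d=eyes.camera(n); p=eyes.camera_params(n); return im,d,p
def pts(d,p):
    f=d.shape[0]/2/np.tan(np.radians(p["fovy"])/2)
    v,u=np.mgrid[:d.shape[0],:d.shape[1]]
    X=np.stack([(u-p["cx"])/f*d,(v-p["cy"])/f*d,d],-1)
    return (X-np.array(p["t"]))@np.array(p["R"])
def ray(p,u,v,z):
    f=210/np.tan(np.radians(p["fovy"])/2);R=np.array(p["R"]);c=-R.T@np.array(p["t"])
    r=R.T@np.array([(u-p["cx"])/f,(v-p["cy"])/f,1]);return c+r*(z-c[2])/r[2]
E
python3 - <<'E'
from h import *
for n in("top","scene"):
    im,d,p=cam(n); cv2.imwrite(f"pics/{n}0.png",im); np.savez(f"{n}0.npz",im=im,d=d); print(n,p)
print(monitor.get_obs())
E
```

```text
top {'fovy': 46.660163793147305, 'cx': 281.33118958778823, 'cy': 212.31735350967878, 'R': array([[-0.00388696, -0.99998223,  0.00452098],
       [-0.98015576,  0.00291379, -0.19820748],
       [ 0.19819078, -0.00520169, -0.98014966]]), 't': array([-0.04183391,  0.5269236 ,  0.86510547])}
scene {'fovy': 57.45966742525895, 'cx': 279.7738772519436, 'cy': 207.47751485402128, 'R': array([[-0.25894351,  0.96577892, -0.0148103 ],
       [ 0.75962066,  0.19414994, -0.62071109],
       [-0.59659427, -0.17197932, -0.78389948]]), 't': array([ 0.19245427, -0.36836397,  1.02451858])}
{'clock': 0.1, 'joint_pos': array([-1.20861115,  0.33284208, -0.06468694,  1.46082764,  0.02160834,
        1.34988053, -0.08847368]), 'joint_velocities': array([ 0.00017865, -0.00091825, -0.0002807 , -0.00276165, -0.00104503,
        0.00073903,  0.00083239]), 'tau': array([ 3.51529379e-04, -6.26748133e+01,  4.84226458e-02, -3.92428207e+01,
        1.61937723e-02,  6.91430701e-03,  5.30846808e-05]), 'position': array([0.23449254, 0.57900117, 0.23058877]), 'ee_rot': array([ 1.91190966e-01,  9.81552656e-01, -6.24869953e-04, -8.77308958e-05]), 'ft_force': array([-0.04574019,  0.15045497,  0.55488263]), 'torque': array([-0.03057108,  0.04040467,  0.05323614]), 'grip_width': 0.9997200091493476}
```

View pics/top0.png

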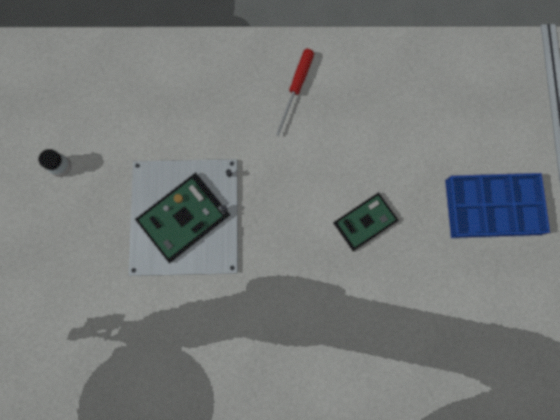

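View pics/scene0.png

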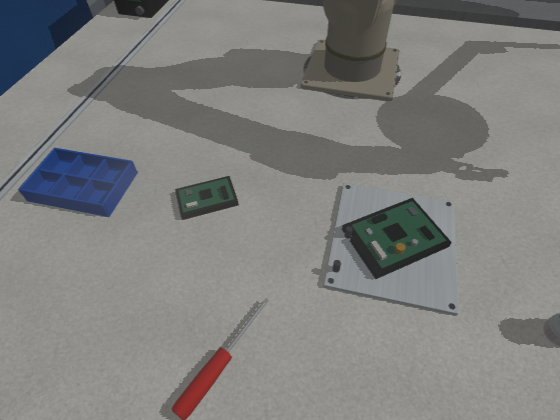

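Run:
```python
from h import *
z=np.load("top0.npz");im,d=z["im"],z["d"];p=eyes.camera_params("top")
X=pts(d,p);Z=X[...,2]
print("bench z",np.median(Z[300:400,300:500]), "plate", np.median(Z[255:270,200:230]))
for nm,lo,hi in(("plate",.006,.014),("board",.0195,.045)):
    m=(Z>lo)&(Z<hi)&(d>0); m[:140]=0;m[290:]=0;m[:,:120]=0;m[:,260:]=0
    q=X[m][:,:2].astype(np.float32)
    r=cv2.minAreaRect(q);print(nm,m.sum(),r);print(cv2.boxPoints(r))
hsv=cv2.cvtColor(im,cv2.COLOR_BGR2HSV)
g=cv2.inRange(hsv,(40,60,20),(90,255,255));g[:, 260:]=0
v,u=np.nonzero(g);P=np.array([ray(p,a,b,.022)[:2] for a,b in zip(u,v)],np.float32)
r=cv2.minAreaRect(P);print("green",len(u),r,cv2.boxPoints(r))
c=cv2.resize(im[145:285,115:260],None,fx=5,fy=4.2*5/4.2,interpolation=cv2.INTER_CUBIC)[:, :]
cv2.imwrite("pics/crop0.png",cv2.resize(im[145:263,118:258],(700,590),interpolation=cv2.INTER_CUBIC))
```

```text
bench z -0.0007095674101741992 plate 0.008899586028270349
plate 7431 ((0.5298579931259155, 0.14881888031959534), (0.23047809302806854, 0.21047449111938477), 1.051931381225586)
[[0.41270635 0.25192276]
 [0.4165704  0.04148374]
 [0.6470096  0.045715  ]
 [0.64314556 0.256154  ]]
board 4302 ((0.5428161025047302, 0.12820228934288025), (0.11121013015508652, 0.20465333759784698), 39.23641586303711)
[[0.43502375 0.17228726]
 [0.5644715  0.01377451]
 [0.6506084  0.08411732]
 [0.5211607  0.24263006]]
green 2861 ((0.59392911195755, 0.2421116828918457), (0.35734695196151733, 0.15034043788909912), 52.079166412353516) [[0.42482257 0.14736074]
 [0.5434202  0.05496569]
 [0.76303566 0.33686262]
 [0.644438   0.4292577 ]]
```

View pics/crop0.png

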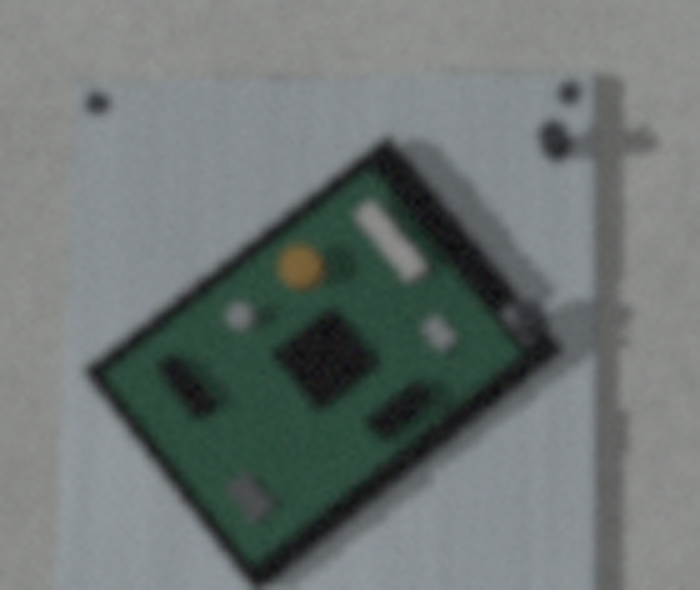

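```bash
cat >> h.py <<'E'
PIV=np.array([.530,.1488])+np.array([[np.cos(.0184),-np.sin(.0184)],[np.sin(.0184),np.cos(.0184)]])@np.array([.010,-.080])
def board(d,p):
    X=pts(d,p);Z=X[...,2]
    m=((Z>.0185)&(Z<.042)&(d>0)).astype(np.uint8); m[:140]=0;m[290:]=0;m[:,:120]=0;m[:,245:]=0
    m=cv2.morphologyEx(m,cv2.MORPH_OPEN,np.ones((5,5)))
    n,l,s,c=cv2.connectedComponentsWithStats(m); k=1+np.argmax(s[1:,4])
    return cv2.minAreaRect(X[l==k][:,:2].astype(np.float32))
def rel(goal,yaw,o=None):
    "tool-frame shift (mm) and roll to reach goal xyz with tool-x yaw"
    from scipy.spatial.transform import Rotation as Ro
    o=o or monitor.get_obs();R=Ro.from_quat(o["ee_rot"]).as_matrix()
    y0=np.arctan2(R[1,0],R[0,0]); r=(y0-yaw+np.pi)%(2*np.pi)-np.pi
    return np.round(R.T@(np.array(goal)-o["position"])*1000,1),round(r,3)
E
python3 - <<'E'
from h import *
z=np.load("top0.npz");r=board(z["d"],eyes.camera_params("top"))
print(r,cv2.boxPoints(r),PIV)
c=np.array(r[0])
for a in np.radians([37,38,39,40,41,42]):
    R=np.array([[np.cos(a),-np.sin(a)],[np.sin(a),np.cos(a)]])
    print(np.degrees(a),"expected centre",PIV+R@[.037,.071],"corner",PIV+R@[.092,.146])
a=np.arctan2(*(c-PIV)[::-1])-np.arctan2(71,37);print("yaw from centre",np.degrees(a),np.linalg.norm(c-PIV),np.hypot(37,71))
a=np.radians(39.5)
R=np.array([[np.cos(a),-np.sin(a)],[np.sin(a),np.cos(a)]])
g=PIV+R@[.078,.146+.011+.025];yaw=a+np.pi/2
print(g,rel([*g,.10],yaw))
E
```

```text
((0.5257998704910278, 0.14859196543693542), (0.11135490238666534, 0.15182863175868988), 39.40875244140625) [[0.43458736 0.1718994 ]
 [0.5309755  0.05459104]
 [0.6170124  0.12528454]
 [0.5206242  0.24259289]] [0.54147022 0.06899753]
37.0 expected centre [0.52829087 0.14796781] corner [0.5270797 0.2409653]
38.0 expected centre [0.52691466 0.14772577] corner [0.52408064 0.24068796]
39.0 expected centre [0.52554288 0.14745975] corner [0.52108688 0.24035832]
40.0 expected centre [0.52417595 0.14716983] corner [0.51809932 0.23997648]
41.0 expected centre [0.52281429 0.1468561 ] corner [0.51511889 0.23954256]
42.0 expected centre [0.52145831 0.14651865] corner [0.51214648 0.23905669]
yaw from centre 38.66303069325021 0.08112233895283513 80.06247560499239
[0.48589071 0.25904731] (array([-353.1, -202. ,  130.9]), np.float64(0.497))
```

{"api": "send_rows", "payload": {
  "offset": [
    [-35, -20, 10],
    [-70, -40, 20],
    [-105, -60, 30],
    [-140, -80, 40],
    [-175, -100, 50]
  ],
  "roll": [0.05, 0.1, 0.15, 0.2, 0.25],
  "jaw": 0,
  "newtons": 30
}}

```text
clock: 0.52
position: [0.36, 0.4191, 0.1806]
ee_rot: [0.313, 0.95, -0.0, -0.0]
ft_force: [1.9, 0.4, -0.2]
grip_width: 0.302
```

Run:
```python
from h import *
print(rel([.486,.259,.10],np.radians(129.4)))
```

```text
(array([-196.5,  -53.7,   80.6]), np.float64(0.246))
```

{"api": "send_rows", "payload": {
  "offset": [
    [-36, -10, 15],
    [-72, -20, 30],
    [-108, -30, 45],
    [-146, -40, 60],
    [-180, -49, 75]
  ],
  "roll": [0.05, 0.1, 0.15, 0.2, 0.246]
}}

```text
clock: 0.93
position: [0.4762, 0.2725, 0.1056]
ee_rot: [0.428, 0.904, -0.0, 0.0]
ft_force: [0.7, 1.0, -0.8]
grip_width: 0.0
```

{"api": "send_rows", "payload": {
  "offset": [
    [0, 0, 0],
    [0, 0, 0],
    [0, 0, 0],
    [0, 0, 0],
    [0, 0, 0]
  ],
  "roll": [0, 0, 0, 0, 0]
}}

```text
clock: 1.35
position: [0.4745, 0.2762, 0.1067]
ee_rot: [0.425, 0.905, 0.0, -0.0]
ft_force: [-0.2, -0.5, -0.0]
grip_width: 0.002
```

Run:
```python
from h import *
print(rel([.486,.259,.0155],np.radians(129.4)))
im,d,p=cam("scene");cv2.imwrite("pics/s1.png",im);im,d,p=cam("top");print(board(d,p))
```

```text
(array([-20.6,  -2.2,  91.2]), np.float64(0.005))
((0.5260515809059143, 0.14856095612049103), (0.11200889199972153, 0.15194419026374817), 39.07947540283203)
```

View pics/s1.png

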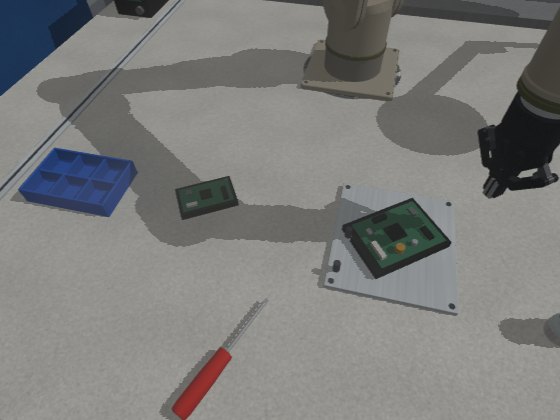

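{"api": "send_rows", "payload": {
  "offset": [
    [-2, 0, 25],
    [-4, -1, 50],
    [-6, -1, 70],
    [-8, -2, 85],
    [-8, -2, 90]
  ],
  "roll": [0, 0, 0, 0, 0]
}}

```text
clock: 1.87
position: [0.4773, 0.2666, 0.0141]
ee_rot: [0.426, 0.905, -0.001, -0.001]
ft_force: [-0.6, -0.5, 0.0]
grip_width: 0.001
```

{"api": "send_rows", "payload": {
  "offset": [
    [0, 0, 0],
    [-2, 0, 0],
    [-4, 0, 0],
    [-6, 0, 0],
    [-8, 0, 0]
  ],
  "roll": [0, 0, 0, 0, 0]
}}

```text
clock: 2.28
position: [0.4844, 0.2613, 0.0172]
ee_rot: [0.426, 0.905, 0.001, 0.0]
ft_force: [0.2, 0.1, 0.3]
grip_width: 0.001
```

```bash
cat > arc.py <<'E'
from h import *
import sys
# rows for the next 5 yaws (deg), tool centre held off past the edge by s mm at board x=78
o=monitor.get_obs();s=float(sys.argv[1])
R=lambda a:np.array([[np.cos(a),-np.sin(a)],[np.sin(a),np.cos(a)]])
l=R(-np.radians(float(sys.argv[2])))@(o["position"][:2]-PIV)*1000
print("tool in board frame",l,"z",o["position"][2],o["ft_force"])
for a in map(float,sys.argv[3:]):
    a=np.radians(a);g=PIV+R(a)@[.078,.146+s/1000]
    print(round(np.degrees(a),1),*rel([*g,.0155],a+np.pi/2,o))
E
python3 arc.py 11 39.2 39.2 37 35 33 31 29
```

```text
tool in board frame [ 77.37211268 185.1034231 ] z 0.01723096216239392 [0.21139139 0.05801898 0.29490784]
39.2 [-28.1   0.5   1.7] 0.006
37.0 [-31.3   6.4   1.7] 0.044
35.0 [-34.3  11.7   1.8] 0.079
33.0 [-37.5  16.9   1.8] 0.114
31.0 [-41.   22.    1.8] 0.149
29.0 [-44.6  26.9   1.8] 0.184
```

{"api": "send_rows", "payload": {
  "offset": [
    [-6, 0, 0],
    [-12, 0, 0],
    [-18, 0, 0],
    [-23, 0, 0],
    [-26, 0, 0]
  ],
  "roll": [0, 0, 0, 0, 0]
}}

```text
clock: 2.7
position: [0.5009, 0.2403, 0.0163]
ee_rot: [0.427, 0.904, 0.0, 0.0]
ft_force: [-1.8, 2.8, 1.5]
grip_width: -0.0
```

```bash
python3 - <<'E'
from h import *
im,d,p=cam("top");print(board(d,p));cv2.imwrite("pics/t2.png",cv2.resize(im[145:263,118:258],(700,590),interpolation=cv2.INTER_CUBIC))
E
python3 arc.py 11 39.2 39.2 37 35 33 31 29
```

```text
((0.5256896615028381, 0.14860586822032928), (0.111504927277565, 0.15273894369602203), 38.97096252441406)
tool in board frame [ 76.98183438 158.31746678] z 0.01638139133371854 [ 0.28536417  0.33921305 -0.74935593]
39.2 [-1.3  1.   0.9] 0.005
37.0 [-4.5  7.   0.9] 0.043
35.0 [-7.5 12.3  0.9] 0.078
33.0 [-10.7  17.5   0.9] 0.113
31.0 [-14.2  22.5   0.9] 0.148
29.0 [-17.7  27.5   0.9] 0.183
```

View pics/t2.png

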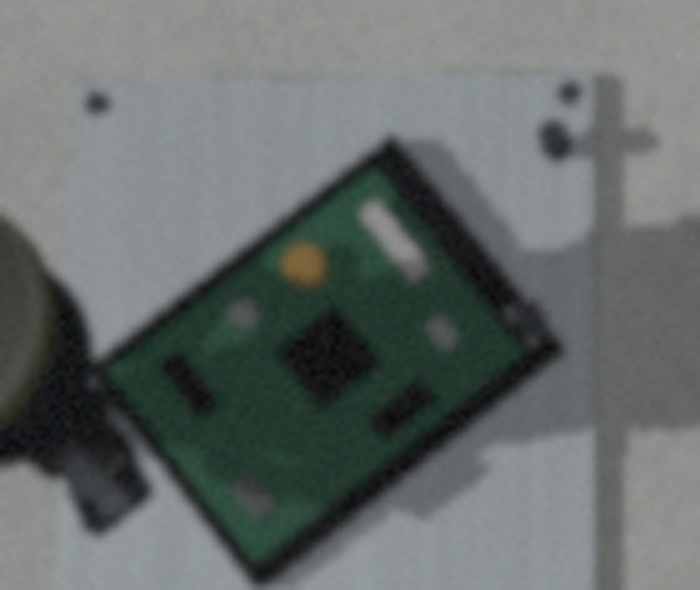

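{"api": "send_rows", "payload": {
  "offset": [
    [-3, 4, 0],
    [-5, 8, 0],
    [-7.5, 12, 0],
    [-10, 16, 0],
    [-12.5, 20, 0]
  ],
  "roll": [0.03, 0.055, 0.08, 0.105, 0.13]
}}

```text
clock: 3.17
position: [0.5241, 0.2445, 0.0163]
ee_rot: [0.485, 0.874, -0.0, -0.0]
ft_force: [-0.9, 0.2, 0.1]
grip_width: -0.0
```

```bash
python3 - <<'E'
from h import *
im,d,p=cam("top");r=board(d,p);print(r);c=np.array(r[0])
print("yaw from centre",np.degrees(np.arctan2(*(c-PIV)[::-1])-np.arctan2(71,37)),np.linalg.norm(c-PIV))
E
python3 arc.py 11 32 31 29 27 25 23 21 19
```

```text
((0.5323551297187805, 0.14790558815002441), (0.1116148978471756, 0.15309585630893707), 31.533004760742188)
yaw from centre 34.114564352380455 0.07943277868793909
tool in board frame [ 79.0351749  157.58640694] z 0.01636123418529147 [-0.01899771 -0.00750254 -0.23990407]
31.0 [-2.   1.7  0.9] 0.015
29.0 [-4.9  7.1  0.9] 0.05
27.0 [-7.9 12.4  0.9] 0.085
25.0 [-11.2  17.5   0.9] 0.119
23.0 [-14.7  22.6   0.9] 0.154
21.0 [-18.3  27.5   0.9] 0.189
19.0 [-22.1  32.3   0.9] 0.224
```

{"api": "send_rows", "payload": {
  "offset": [
    [-4, 5, 0],
    [-7, 10, 0],
    [-10, 15, 0],
    [-14, 20, 0],
    [-18, 25.5, 0]
  ],
  "roll": [0.035, 0.07, 0.105, 0.14, 0.175]
}}

```text
clock: 3.63
position: [0.5555, 0.2443, 0.0166]
ee_rot: [0.56, 0.829, 0.001, -0.0]
ft_force: [0.7, 5.7, -2.0]
grip_width: 0.005
```

```bash
cat > look.py <<'E'
from h import *
im,d,p=cam("top");r=board(d,p);print(r);c=np.array(r[0])
print("yaw from centre",np.degrees(np.arctan2(*(c-PIV)[::-1])-np.arctan2(71,37)),np.linalg.norm(c-PIV))
a=np.radians(r[2]);R=np.array([[np.cos(a),-np.sin(a)],[np.sin(a),np.cos(a)]])
print("origin in board frame err mm",(R.T@(c-PIV)-[.037,.071])*1000)
cv2.imwrite("pics/last.png",cv2.resize(im[145:263,118:258],(700,590),interpolation=cv2.INTER_CUBIC))
E
python3 look.py; python3 arc.py 11 22 21 19 17 15 13 11 9
```

```text
((0.5462518930435181, 0.14862757921218872), (0.11118153482675552, 0.15438944101333618), 20.88408660888672)
yaw from centre 24.0888236854403 0.07977348453015849
origin in board frame err mm [-4.14606857  1.69407145]
tool in board frame [ 79.84898425 156.56208182] z 0.016750043181250947 [1.10660186 5.58503    0.21310732]
21.0 [-0.9  0.9  1.3] 0.013
19.0 [-3.8  6.3  1.3] 0.048
17.0 [-6.9 11.6  1.3] 0.083
15.0 [-10.2  16.7   1.3] 0.118
13.0 [-13.6  21.8   1.3] 0.153
11.0 [-17.2  26.7   1.3] 0.188
9.0 [-21.   31.6   1.3] 0.223
```

{"api": "send_rows", "payload": {
  "offset": [
    [-4, 5, 0.5],
    [-7, 10, 0.5],
    [-11, 15, 0.5],
    [-14.5, 20, 0.5],
    [-18.5, 25, 0.5]
  ],
  "roll": [0.035, 0.07, 0.105, 0.14, 0.175]
}}

```text
clock: 4.1
position: [0.5863, 0.2387, 0.0167]
ee_rot: [0.629, 0.777, 0.003, -0.0]
ft_force: [3.0, 11.6, -0.7]
grip_width: -0.002
```

```bash
python3 look.py; python3 arc.py 11 11 11 9 7 5 4 3 2 1
```

```text
((0.5605711340904236, 0.14649902284145355), (0.11138854920864105, 0.1537984311580658), 10.502031326293945)
yaw from centre 13.680111768257953 0.07982058567931878
origin in board frame err mm [-4.09283338  1.7216906 ]
tool in board frame [ 77.56337697 157.38511933] z 0.01691191754577963 [ 3.18208076 11.67269548 -1.77850529]
11.0 [-0.4  0.4  1.4] 0.014
9.0 [-3.3  5.8  1.4] 0.049
7.0 [-6.4 11.1  1.4] 0.084
5.0 [-9.6 16.3  1.5] 0.119
4.0 [-11.3  18.8   1.5] 0.136
3.0 [-13.1  21.3   1.5] 0.154
2.0 [-14.9  23.8   1.5] 0.171
1.0 [-16.7  26.3   1.5] 0.189
```

View pics/last.png

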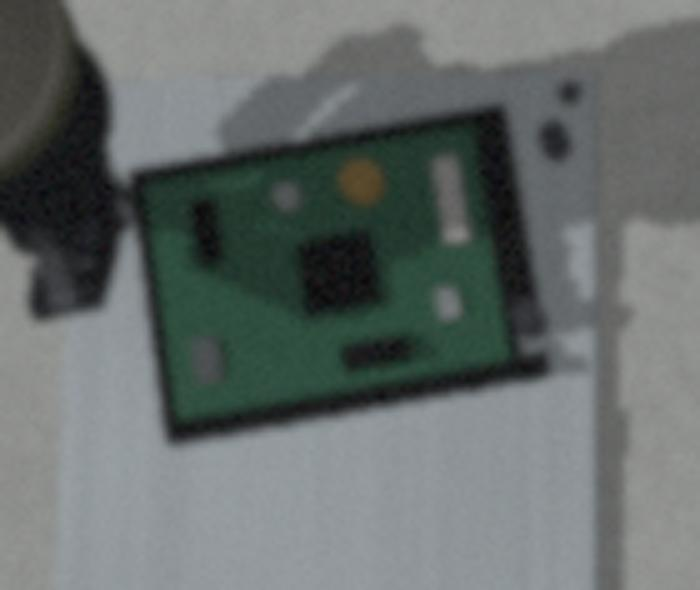

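The board is at about 10.5°, still on the pivot pin (crop pixel 530,315). The stop pin (555,140) is just ahead of its notched edge.

{"api": "send_rows", "payload": {
  "offset": [
    [-3, 4, 0.5],
    [-5.5, 8, 0.5],
    [-8, 12, 0.5],
    [-10, 15.5, 0.5],
    [-12, 18.5, 0.5]
  ],
  "roll": [0.03, 0.06, 0.085, 0.11, 0.13]
}}

```text
clock: 4.57
position: [0.6076, 0.2314, 0.0166]
ee_rot: [0.678, 0.735, 0.004, -0.0]
ft_force: [5.2, 12.1, -0.9]
grip_width: 0.0
```

```bash
python3 look.py; python3 arc.py 11 4 4 3 2 1 0
```

```text
((0.570526123046875, 0.14242753386497498), (0.11137718707323074, 0.15238550305366516), 2.66072154045105)
yaw from centre 5.936758363607199 0.07896968080117206
origin in board frame err mm [-4.56668257  1.00201668]
tool in board frame [ 77.91059087 157.02981568] z 0.01668389533197281 [ 5.8506562  13.278751   -0.85528441]
4.0 [-0.   0.1  1.2] 0.009
3.0 [-1.4  2.8  1.2] 0.026
2.0 [-2.9  5.5  1.2] 0.043
1.0 [-4.4  8.2  1.2] 0.061
0.0 [-6.  10.8  1.2] 0.078
```

{"api": "send_rows", "payload": {
  "offset": [
    [-1, 1, 0],
    [-2, 2.5, 0],
    [-3, 4, 0],
    [-3, 4, 0],
    [-3, 4, 0]
  ],
  "roll": [0.01, 0.02, 0.03, 0.03, 0.03]
}}

```text
clock: 5.03
position: [0.612, 0.2295, 0.0168]
ee_rot: [0.689, 0.725, 0.004, -0.0]
ft_force: [5.9, 14.5, -1.5]
grip_width: -0.0
```

```bash
python3 look.py; python3 arc.py 11 1 1 0
```

```text
((0.5723279714584351, 0.14049656689167023), (0.11063890904188156, 0.15426309406757355), 1.5329416990280151)
yaw from centre 4.181033136265059 0.0778736965161319
origin in board frame err mm [-4.24057654 -0.35205039]
tool in board frame [ 73.32856157 159.216452  ] z 0.01686262377445187 [ 6.46239227 14.0652988  -0.4990863 ]
1.0 [-2.4  4.6  1.4] 0.034
0.0 [-3.9  7.3  1.4] 0.052
```

{"api": "send_rows", "payload": {
  "offset": [
    [3, 0, 0],
    [7, 0, 0],
    [12, 0, 0],
    [20, 0, -2],
    [30, 0, -5]
  ],
  "roll": [0, 0, 0, 0, 0]
}}

```text
clock: 5.5
position: [0.6083, 0.2536, 0.0201]
ee_rot: [0.69, 0.724, -0.001, 0.0]
ft_force: [-0.1, 0.3, -0.3]
grip_width: -0.001
```

{"api": "send_rows", "payload": {
  "offset": [
    [3, 0, -20],
    [6, 0, -45],
    [10, 0, -80],
    [15, 0, -115],
    [20, 0, -150]
  ],
  "roll": [0, 0, 0, 0, 0]
}}

```text
clock: 5.92
position: [0.607, 0.2748, 0.1722]
ee_rot: [0.689, 0.724, -0.0, 0.0]
ft_force: [-0.9, 0.6, 0.3]
grip_width: 0.003
```

{"api": "send_rows", "payload": {
  "offset": [
    [20, 0, 0],
    [45, 0, 0],
    [60, 0, 0],
    [60, 0, 0],
    [60, 0, 0]
  ],
  "roll": [0, 0, 0, 0, 0]
}}

```text
clock: 6.33
position: [0.6035, 0.3352, 0.1695]
ee_rot: [0.688, 0.725, -0.001, -0.0]
ft_force: [0.3, -0.7, -0.1]
grip_width: -0.002
```

```bash
python3 look.py
python3 - <<'E'
from h import *
o=monitor.get_obs();print(o["position"],o["ft_force"],o["joint_velocities"])
im,d,p=cam("top");X=pts(d,p);print("board surface z grid",X[170:215:15,150:220:20,2].round(3))
z=np.load("top0.npz")["im"].astype(int);print("spare diff",np.abs(im.astype(int)-z)[185:260,325:410].mean())
E
```

```text
((0.572180986404419, 0.14115682244300842), (0.11124933511018753, 0.15035022795200348), 1.6590317487716675)
yaw from centre 4.470777931053563 0.07842266359716234
origin in board frame err mm [-4.21299004  0.23991959]
[0.60413075 0.3337181  0.16965779] [-0.18427119 -1.12467923  0.13856478] [ 0.01857721 -0.00944091  0.01599558  0.00675263  0.0008532  -0.00231282
  0.00260189]
board surface z grid [[0.029 0.023 0.022 0.024]
 [0.023 0.024 0.024 0.031]
 [0.024 0.025 0.027 0.023]]
spare diff 6.000418300653595
```

View pics/last.png

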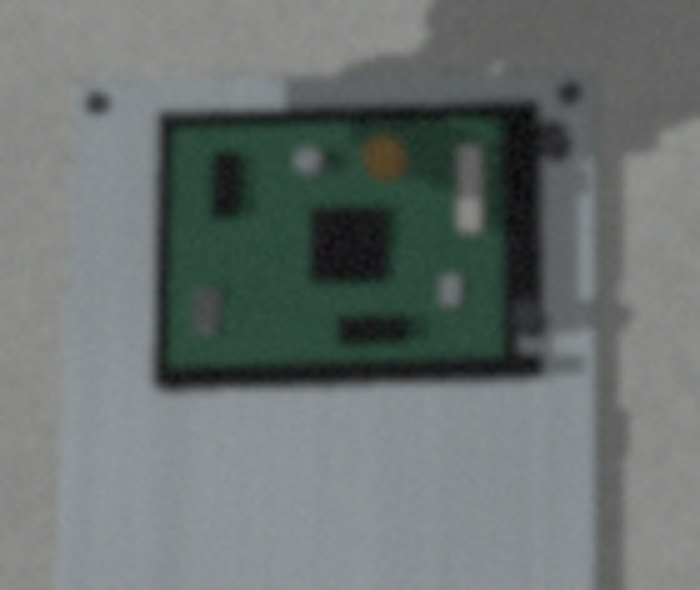

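The board is square: its notched edge is against the stop pin (545,140), the pivot pin is in the notch (530,315), and the gripper is clear.

```bash
python3 -c "
from workcell import manip
print(manip.hand_in())"
```

```text
the job is handed in; nothing more can be done
None
```

I pushed the board clockwise on the pivot pin with the shut fingers, pressing on the plain short edge near the far corner. It went from about 39° to 1.7° in world yaw. The plate itself sits at 1.05°, so the board is about 0.6° off square. I then backed the gripper off, raised it and handed in at about 6.5 s on the robot's clock.

- **Seating:** The last picture shows the notched edge against the stop pin and the pivot pin still in the notch. The notch sits about 4 mm to one side of the pin along the edge, which is the play of a 12 mm pin in a 20 mm notch. Across the edge it is within 0.3 mm.
- **Flat and at rest:** The board's surface reads about 22–25 mm high at most sample points, with the few higher readings likely its parts. The tool touches nothing. I didn't take a second picture to confirm the board was still, but its pose barely changed after the fingers left it.
- **Forces:** The wrist force read at most about 16 N while pushing.
- **Spare board:** The arm's path went nowhere near it. The image comparison there was only rough, a mean difference of 6 grey levels that I put down to noise and the arm's shadow. I did not measure its pose again.
- **Disagreement:** Yaw worked out from the board's centre reads about 3° higher than from its outline, because of that 4 mm sideways play. I trusted the outline.

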